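Pack a tea gift box

ROBOT

A 6-joint arm with a two-finger parallel gripper is mounted at the origin on the work surface. World frame = base frame: x ahead of the robot, y to its left, z up, the work surface at z = 0. Lengths are in m, angles in rad, forces in N, time in s.
With the tool pointing down it reaches from about 0.375 to 0.975 m from the base axis. Payload 3.8 kg.
Tool frame: the origin (TCP) lies at the very end of the fingers, on their centre line; the grasp point (between the pads) lies 19 mm behind it; z points along the fingers, y is the direction in which the jaws open and shut (so a half turn about z gives the same grasp; the last joint's range is limited). The gripper opens to 85 mm and grips with 20 to 120 N. Pads are 22 mm wide; open, the fingers measure 114 mm over their backs; the gripper's body (76 mm by 85 mm) begins 54 mm behind the grasp point. The pads swing forward as they close: fully open they stand 13 mm farther back than shut.
Start: joints at [-1.194, 0.264, 1.604, -0, 1.274, -0.037], TCP at [0.271, -0.618, 0.231] pointing down, gripper open.
Joint ranges: [-2.63, 2.63], [-0.94, 2.18], [0.31, 2.57], [-1.31, 4.45], [0, 2.66], [-2.55, 2.55]. Speed limits (rad/s): [2.57, 2.57, 3.14, 3.14, 3.14, 3.14].

INTERFACE

Orientations are given as a rotation vector (axis times angle).
In Python, from workcell import bot gives the robot as it stands.
- The arm moves only by the tool jog_arm, never from a script. Its argument "plan" is a list of rows, each an object of numbers: "claw": the closure, from 0 (fully open) to 1 (shut); "x", "y", "z": the shift along the tool's x, y, z in m; "turn": the turn about the tool's z in degrees. In form: [{"claw": .., "x": .., "y": .., "z": .., "turn": ..}, ...]. A call has 1 to 10 rows; each row shifts and turns the commanded pose from where the row before left it, along the tool's axes as they then stand; what a row does not reach is not made up. A row lasts 1/8 s, in which the tool goes at most 62.5 mm and 10.7 degrees, less where a joint would pass 70% of its speed; a pose out of reach is approached as far as the arm can. A call is refused whole if a number of a shift passes 0.0625 or a number of a turn 10.7, either way. A call with a gripper value outside its range is refused whole. The fingers move at their own pace and stop on an object; "newtons" is the grip in N (left out, the last holds). Time passes only in rows, so rows that do not move let the fingers close. It gives the time, the measured TCP pose, the force and the opening at its end, in the units of the state.
- bot.read_state(): the state, without advancing time (a new reading comes with each control period).
- bot.read_camera(name): name is "side" or "top" or "wrist"; returns the picture (420x560x3 uint8, red, green, blue); there is no depth.
- bot.camera_params(name): a dict with "fx", "fy", "cx", "cy" (pixels), "D" ([k1, k2, p1, p2, k3] as OpenCV has them; the pictures are not rectified), "world_to_cam" (4x4, takes a point from world to camera coordinates). Camera axes: x right, y up, looking along -z (the intrinsics and any distortion apply to the point x, -y, -z); pixel columns grow to the right and rows downward; lengths in m; the calibration is good to about 2 mm. A picture is of the moment at which its call begins: read the wrist's pose just before it. camera_params takes no time and is no camera call; for the wrist camera it gives the pose at the moment of the call.
- bot.finish_job(): hands the job in, once; it reports no verdict.
The state is a dict: "time": time; "q": joint angles; "joint_vel": joint speeds; "joint_torque": joint torques, N m; "tool_pos": TCP position; "tcp_rot": TCP orientation; "wrist_force": force on the tool from outside, world axes, zero at the start; "torque": the same for the moment, N m; "width": opening from 0.0 (shut) to 1.0 (fully open).
Only numpy, scipy, OpenCV 4.12 (cv2) and the standard library are available. Lean on these libraries where they do the work, as an engineer would, in place of code of your own. Each camera call takes 0.05 s, during which the arm holds its last target. There are 200 camera calls.

TASK

Take the top insert tray off the stack, leaving the trays under it where they are, and lay it flat in the pulled-out drawer of the pink gift box. Then stand the two tea tins upright in the tray, one in each of its two end cells, lowering tray and tins gently rather than dropping them. When both are in, push the drawer fully shut, and do not disturb the other things on the table.

Things in the scene. Friction and masses are not known exactly. Their poses are not given: they have to be found in the camera images.
- tray2_c (a point): Top tray of a stack of three alike orange insert trays: its centre, half-way up. Local x: short side (92 mm outside), y: long side (188 mm), z up. 30 mm high overall with its 4 mm feet; walls 3 mm. Two end cells and a middle bay with a white grip bar. Fits the drawer either way round. About 0.16 kg.
- grip_bar (a point): Centre of the top of the top tray's grip bar, level with the tray's rim, 15 mm above the tray's centre point. The bar runs across the 64 mm wide middle bay (along y), is 12 mm thick (x) and stands 22 mm above the bay's floor. The bay is open at front and back (+-x), so there is 40 mm of floor, and no wall, at each side of the bar.
- cell0 (a point): Centre of the floor of the top tray's end cell at +y, 63 mm from the tray's centre and 7 mm below that point. The cell is 56 mm (y) by 86 mm (x) inside, its walls 22 mm high above this floor.
- cell1 (a point): The same for the end cell at -y.
- tray1_c (a point): Centre of the middle tray of the stack, same shape, 26 mm below the top one; to be left in place. Each end cell takes a foot (50 x 80 mm, 4 mm deep, 3 mm play each side) of the tray above: lift straight up.
- tray0_c (a point): Centre of the bottom tray of the stack, standing on the table, same shape; to be left in place.
- drawer_floor (a point): Centre of the inner floor of the drawer, 7 mm above the table; moves with it. x points into the gift box (the way the drawer closes), y along its width, z up. Inside 102 mm (x) by 198 mm (y): the tray has 5 mm play each side and its centre point ends 15 mm above this one. Side and back walls 24 mm above this floor, 5 mm thick; the front panel (-x side, facing the robot) 74 mm above it.
- sleeve_top (a point): Centre of the top of the pink sleeve that the drawer slides into, fixed to the table: 116 mm deep (x), 218 mm wide (y), 88 mm high, open towards -x; its ceiling is 84 mm above the table, 9 mm above a tin that stands properly in the tray.
- drawer_front (a point): Centre of the outer face of the drawer's flat front panel (208 mm wide, 77 mm high, from 4 to 81 mm above the table), 42 mm above the table. x axis points into the box: push it that way.
- drawer (a joint): How far the drawer is pulled out, m: 0 is fully shut (against its stop), about 0.12 to 0.135 at the start, 0.138 at most. Slides with about 1.5 N of friction and light damping, stays where it is left.
- tin_green_c (a point): White rectangular tea tin with a green lid, standing on the table; this point is its centre, half-way up. 72 mm long (x), 46 mm wide (y), 60 mm high (z up). About 0.17 kg. Standing in a cell its centre is 23 mm above the tray's centre point and its top 38 mm above the tray's rim; long side along the tray's x, either way round, either cell. Play 5 mm each side in y, 7 mm in x.
- tin_red_c (a point): The same tin with a red lid: centre, half-way up; 72 x 46 x 60 mm.
- mug: White ceramic mug, 80 mm across, 95 mm high; origin under its centre. Leave alone.
- glass: Drinking glass, 66 mm across, 85 mm high; origin under its centre. Leave alone.
- carton: Orange gift carton 110 x 110 x 150 mm; origin under its centre. Leave alone.
- jar: Amber jar with brass cap, 70 mm across, 110 mm high; origin under its centre. Leave alone.
Mind the look-alikes: they are no part of the job. What is shaped like the part that bears tin_green_c but blue or purple is not meant.

How it is judged:
On the way, in this order (a step that is already met when the one before it is completed fails the run):
1. The top tray lies flat in the open drawer, let go (x of tray2_c in the frame of drawer_floor between -0.009 and 0.009 m and y of tray2_c in the frame of drawer_floor between -0.009 and 0.009 m and z of tray2_c in the frame of drawer_floor between 0.011 and 0.018 m and angle between the z axis of tray2_c and the z axis of drawer_floor, either way round below 0.05 rad and contact force between the fingers and tray2 below 0.1 N and value of joint drawer above 0.08 m), for 0.2 s.
2. Both tins stand in the tray's end cells, one in each, let go, the drawer still open (((x of tin_green_c in the frame of tray2_c between -0.009 and 0.009 m and y of tin_green_c in the frame of tray2_c between 0.055 and 0.071 m and z of tin_green_c in the frame of tray2_c between 0.019 and 0.027 m and angle between the z axis of each of tin_green_c, tin_red_c and the z axis of tray2_c, either way round below 0.06 rad and x of tin_red_c in the frame of tray2_c between -0.009 and 0.009 m and y of tin_red_c in the frame of tray2_c between -0.071 and -0.055 m and z of tin_red_c in the frame of tray2_c between 0.019 and 0.027 m) or (x of tin_green_c in the frame of tray2_c between -0.009 and 0.009 m and y of tin_green_c in the frame of tray2_c between -0.071 and -0.055 m and z of tin_green_c in the frame of tray2_c between 0.019 and 0.027 m and angle between the z axis of each of tin_green_c, tin_red_c and the z axis of tray2_c, either way round below 0.06 rad and x of tin_red_c in the frame of tray2_c between -0.009 and 0.009 m and y of tin_red_c in the frame of tray2_c between 0.055 and 0.071 m and z of tin_red_c in the frame of tray2_c between 0.019 and 0.027 m)) and contact force between the fingers and tray2 below 0.1 N and contact force between the fingers and tin_green below 0.1 N and contact force between the fingers and tin_red below 0.1 N and value of joint drawer above 0.08 m), for 0.2 s.
At the end, for the whole second after the job is handed in: Tray flat on the drawer's floor (within 9 mm of centre), a tin upright on the floor of each end cell (within 9 mm along, 8 mm across, of its centre), drawer shut to within 5 mm, the two lower trays within 20 mm of where they were, all released and at rest (x of tray2_c in the frame of drawer_floor between -0.009 and 0.009 m and y of tray2_c in the frame of drawer_floor between -0.009 and 0.009 m and z of tray2_c in the frame of drawer_floor between 0.011 and 0.018 m and angle between the z axis of tray2_c and the z axis of drawer_floor, either way round below 0.05 rad and ((x of tin_green_c in the frame of tray2_c between -0.009 and 0.009 m and y of tin_green_c in the frame of tray2_c between 0.055 and 0.071 m and z of tin_green_c in the frame of tray2_c between 0.019 and 0.027 m and angle between the z axis of each of tin_green_c, tin_red_c and the z axis of tray2_c, either way round below 0.06 rad and x of tin_red_c in the frame of tray2_c between -0.009 and 0.009 m and y of tin_red_c in the frame of tray2_c between -0.071 and -0.055 m and z of tin_red_c in the frame of tray2_c between 0.019 and 0.027 m) or (x of tin_green_c in the frame of tray2_c between -0.009 and 0.009 m and y of tin_green_c in the frame of tray2_c between -0.071 and -0.055 m and z of tin_green_c in the frame of tray2_c between 0.019 and 0.027 m and angle between the z axis of each of tin_green_c, tin_red_c and the z axis of tray2_c, either way round below 0.06 rad and x of tin_red_c in the frame of tray2_c between -0.009 and 0.009 m and y of tin_red_c in the frame of tray2_c between 0.055 and 0.071 m and z of tin_red_c in the frame of tray2_c between 0.019 and 0.027 m)) and value of joint drawer below 0.005 m and distance of each of tray1_c, tray0_c from where it was at the start of the episode below 0.02 m and contact force between the fingers and tray2 below 0.1 N and contact force between the fingers and tin_green below 0.1 N and contact force between the fingers and tin_red below 0.1 N and linear speed of each of tray2, tin_green, tin_red below 0.02 m/s); the robot touches nothing.
It fails at once if the tray or a tin is dropped (falls faster than 0.5 m/s, some 13 mm) ((contact force between the fingers and tray2 below 0.05 N and linear speed of tray2 above 0.5 m/s) or (contact force between the fingers and tin_green below 0.05 N and linear speed of tin_green above 0.5 m/s) or (contact force between the fingers and tin_red below 0.05 N and linear speed of tin_red above 0.5 m/s)).
It fails at once if a lower tray is shifted more than 20 mm (distance of any of tray0_c, tray1_c from where it was at the start of the episode above 0.02 m).
It fails at once if the mug, glass, carton or jar is shifted more than 20 mm (distance of any of mug, glass, carton, jar from where it was at the start of the episode above 0.02 m).
It also fails if it takes over 72 s, if anything falls off the work surface, if the arm or the gripper's body presses on something with over 40 N, if the wrist force passes 120 N, or if a joint passes its speed limit or range.

## Working session

There is one attempt and no reset: what is moved stays moved. The work goes in short steps, Python scripts to look and compute and a tool call to move; the robot and the scene stay as the last step left them, time stands still between calls to the robot, and variables do not carry over. Pictures are saved under pics/ and viewed, about 8 in all and at most 12, crops included, and the job is handed in when it is done.

Besides the shell and the picture viewer there is one more tool, called as a command line: name --argument value ..., lists and objects as JSON in quotes. jog_arm: Moves the arm, as the interface text tells. Its arguments: {"type":"object","properties":{"plan":{"type":"array","items":{"type":"object","properties":{"claw":{"type":"number"},"x":{"type":"number"},"y":{"type":"number"},"z":{"type":"number"},"turn":{"type":"number"}}}},"newtons":{"type":"number"}},"required":["plan"]}

```bash
mkdir -p pics
python3 - <<'E'
from workcell import bot
import cv2,numpy as np
for n in("top","side"):
    im=bot.read_camera(n); cv2.imwrite(f"pics/{n}0.png",im[:,:,::-1])
    p=bot.camera_params(n); print(n,{k:np.round(v,4).tolist() for k,v in p.items()})
s=bot.read_state(); print(s)
E
```

```text
top {'fx': 470.5251, 'fy': 470.5251, 'cx': 278.9247, 'cy': 218.0416, 'D': [-0.0671, 0.0, 0.0, 0.0, 0.0], 'world_to_cam': [[-0.0163, -0.9997, 0.0165, -0.0181], [0.9966, -0.0149, 0.0816, -0.5169], [-0.0814, 0.0178, 0.9965, -1.4901], [0.0, 0.0, 0.0, 1.0]]}
side {'fx': 435.7189, 'fy': 435.7189, 'cx': 283.7627, 'cy': 214.1547, 'D': [0.0255, 0.0, 0.0, 0.0, 0.0], 'world_to_cam': [[0.7244, -0.6893, -0.0112, -0.4073], [0.3494, 0.3531, 0.8679, -0.2642], [-0.5943, -0.6326, 0.4966, -1.2175], [0.0, 0.0, 0.0, 1.0]]}
{'time': 0.1, 'q': array([-1.19388400e+00,  2.64710745e-01,  1.60528049e+00,  1.77270117e-07,
        1.27369237e+00, -3.69171264e-02]), 'joint_vel': array([-0.00135441, -0.00129979, -0.00240735,  0.000497  , -0.0002258 ,
       -0.00129839]), 'joint_torque': array([ 8.64370777e-04, -5.16706395e+01, -3.68589699e+01, -5.49777440e-05,
        6.31153991e-03,  1.37352913e-05]), 'tool_pos': array([ 0.27116762, -0.61739515,  0.23004108]), 'tcp_rot': array([-3.07256373e+00, -6.44989790e-01,  5.55037525e-04]), 'wrist_force': array([-0.58230416, -0.93717974, -0.1810185 ]), 'torque': array([ 0.05980491,  0.01880892, -0.01547885]), 'width': 1.0052449282485065}
```

View pics/top0.png

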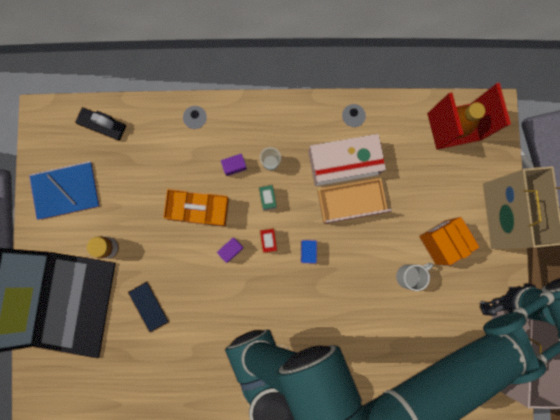

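View pics/side0.png

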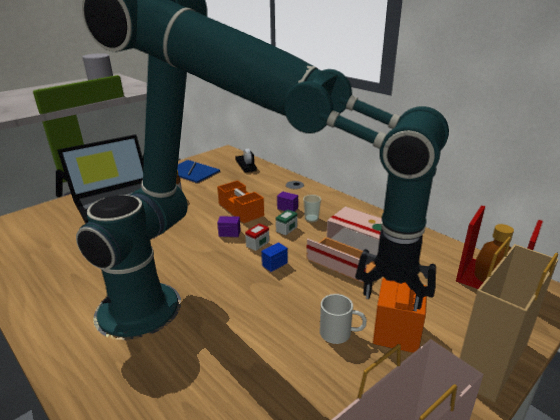

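Both views are clear. Candidates for the tins, as top-camera pixels: green lid (268,197), red lid (268,240). The blue (309,252) and purple (233,164), (231,250) ones are decoys. The tray stack is at (197,208), with its white bar at (195,207). Other orange things are the drawer interior (352,200) and the carton (450,242). The drawer front faces the robot, around row 218.

```bash
cat > h.py <<'E'
from workcell import bot
import cv2,numpy as np
from scipy.spatial.transform import Rotation as R
def cam(p):
    return np.array([[p['fx'],0,p['cx']],[0,p['fy'],p['cy']],[0,0,1]]),np.array(p['D'],float),np.array(p['world_to_cam'])
def ray(p,uv,z):
    K,D,T=cam(p)
    n=cv2.undistortPoints(np.float64(uv).reshape(-1,1,2),K,D).reshape(-1,2)
    d=np.c_[n[:,0],-n[:,1],-np.ones(len(n))]@T[:3,:3]   # R^T d
    c=-T[:3,:3].T@T[:3,3]
    return c+d*((z-c[2])/d[:,2])[:,None]
def proj(p,X):
    K,D,T=cam(p); F=np.diag([1.,-1,-1]); 
    return cv2.projectPoints(np.float64(X).reshape(-1,1,3),cv2.Rodrigues(F@T[:3,:3])[0],F@T[:3,3],K,D)[0].reshape(-1,2)
def mask(im,lo,hi,box=None):
    h=cv2.cvtColor(im,cv2.COLOR_RGB2HSV); m=cv2.inRange(h,lo,hi)
    if box:
        k=np.zeros_like(m);x0,y0,x1,y1=box;k[y0:y1,x0:x1]=255;m&=k
    return m
def blob(m):
    c=max(cv2.findContours(m,cv2.RETR_EXTERNAL,cv2.CHAIN_APPROX_NONE)[0],key=cv2.contourArea); return c.reshape(-1,2)
def rect(p,c,z):
    """min-area rect of a contour cast on plane z: centre, long, short, yaw of long side (deg, 0..180)"""
    X=ray(p,c,z)[:,:2]; (cx,cy),_,_=r=cv2.minAreaRect(np.float32(X)*1000); b=cv2.boxPoints(r)/1000
    e=[b[1]-b[0],b[2]-b[1]]; e.sort(key=np.linalg.norm); 
    return np.array([cx,cy])/1000,np.linalg.norm(e[1]),np.linalg.norm(e[0]),np.degrees(np.arctan2(e[1][1],e[1][0]))%180
def tool():
    s=bot.read_state(); M=R.from_rotvec(s['tcp_rot']).as_matrix(); return s,M
def goto(xyz,yaw_y=None):
    """shift in tool axes to world xyz; turn (deg) to bring jaw axis (tool y) to world yaw"""
    s,M=tool(); d=M.T@(np.array(xyz)-s['tool_pos']); out={'d':np.round(d*1000,1),'t':s['time'],'q':np.round(s['q'],2),'pos':np.round(s['tool_pos'],4)}
    out['jawyaw']=np.degrees(np.arctan2(M[1,1],M[0,1]))
    if yaw_y is not None: # tool z down: +turn lowers world yaw
        out['turn']=-((yaw_y-out['jawyaw']+90)%180-90)
    return out
E
python3 - <<'E'
from h import *
p=bot.camera_params("top"); im=cv2.imread("pics/top0.png")[:,:,::-1].copy()
for n,lo,hi,box,z in [("green",(45,80,30),(90,255,255),(255,180,285,215),.06),("red",(0,120,60),(5,255,255),(255,225,285,255),.06),
  ("tray",(3,180,80),(20,255,255),(155,180,240,235),.082),("bar",(0,0,120),(180,70,255),(183,203,208,213),.082),("drawerin",(8,120,80),(22,255,255),(318,178,388,222),.02)]:
    m=mask(im,lo,hi,box); c=blob(m); print(n,cv2.boundingRect(c),rect(p,c,z))
big=cv2.resize(im[170:290,160:400],None,fx=3.3,fy=3.3,interpolation=cv2.INTER_CUBIC); cv2.imwrite("pics/c1.png",big[:,:,::-1])
E
```

```text
green (260, 186, 16, 23) (array([0.58099683, 0.00968819]), np.float32(0.066510856), np.float32(0.03901619), np.float32(9.353161))
red (261, 229, 16, 23) (array([0.44483139, 0.00885129]), np.float32(0.06842116), np.float32(0.041738633), np.float32(6.3468046))
tray (164, 189, 65, 37) (array([0.54907123, 0.23143149]), np.float32(0.19377904), np.float32(0.09345378), np.float32(82.45458))
bar (185, 204, 20, 6) (array([0.55143329, 0.23490834]), np.float32(0.06020618), np.float32(0.013568874), np.float32(83.41039))
drawerin (318, 178, 70, 44) (array([ 0.57916016, -0.2670188 ]), np.float32(0.22718552), np.float32(0.1114971), np.float32(100.03926))
```

View pics/c1.png

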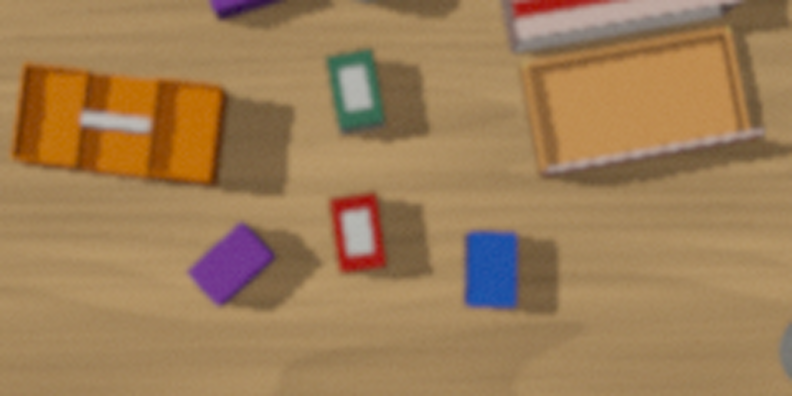

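Choice confirmed in the crop: orange stack with white bar, green and red tins with white labels, and the open tan drawer are all distinct from the purple and blue boxes. I'll go over the drawer first for a close wrist look.

Run:
```python
from h import *
print(goto([.5,-.27,.32],-79)); s,M=tool(); p=bot.camera_params("wrist"); T=p['world_to_cam']; c=-T[:3,:3].T@T[:3,3]
print(M.round(3)); print("cam in tool",(M.T@(c-s['tool_pos'])).round(3),"look",(M.T@-T[2,:3]).round(3),"right",(M.T@T[0,:3]).round(3),p['fx'])
```

```text
{'d': array([ 349.2, -226.2,  -89.5]), 't': 0.1, 'q': array([-1.19,  0.26,  1.61,  0.  ,  1.27, -0.04]), 'pos': array([ 0.2712, -0.6174,  0.23  ]), 'jawyaw': np.float64(-66.28931699663094), 'turn': np.float64(12.710683003369056)}
[[ 0.916  0.402 -0.001]
 [ 0.402 -0.916  0.002]
 [ 0.    -0.002 -1.   ]]
cam in tool [ 0.079  0.    -0.143] look [-0.308  0.     0.951] right [ 0.  1. -0.] 289.3850867432941
```

Run:
```python
from h import *
print(goto([.60,-.25,.27]))
```

```text
{'d': array([ 448.8, -204.2,  -39.5]), 't': 0.1, 'q': array([-1.19,  0.26,  1.61,  0.  ,  1.27, -0.04]), 'pos': array([ 0.2712, -0.6174,  0.23  ]), 'jawyaw': np.float64(-66.28931699663094)}
```

jog_arm --plan '[{"x": 0.045, "y": -0.02, "z": -0.004}, {"x": 0.045, "y": -0.02, "z": -0.004}, {"x": 0.045, "y": -0.02, "z": -0.004}, {"x": 0.045, "y": -0.02, "z": -0.004}, {"x": 0.045, "y": -0.02, "z": -0.004}, {"x": 0.045, "y": -0.02, "z": -0.004}, {"x": 0.045, "y": -0.02, "z": -0.004}, {"x": 0.045, "y": -0.02, "z": -0.004}, {"x": 0.045, "y": -0.02, "z": -0.004}, {"x": 0.045, "y": -0.02, "z": -0.004}]'

```text
schema error: expected keys claw, x, y, z, turn
```

Run:
```python
from h import *
import pickle
p=bot.camera_params("wrist"); im=bot.read_camera("wrist"); cv2.imwrite("pics/w1.png",im[:,:,::-1]); pickle.dump(p,open("w1.pkl","wb"))
print(goto([.551,.235,.25],-7)); 
# guesses
a=np.radians(10.5); X=np.array([np.cos(a),np.sin(a)]); Y=np.array([-X[1],X[0]])
c=np.array([.579,-.267]); print(proj(p,[[*(c+i*51*X/1000+j*99*Y/1000),.007] for i,j in((-1,-1),(-1,1),(1,1),(1,-1))]).round())
```

```text
{'d': array([ 599. , -668.1,  -18.5]), 't': 0.15, 'q': array([-1.19,  0.26,  1.61,  0.  ,  1.27, -0.04]), 'pos': array([ 0.2712, -0.6175,  0.2302]), 'jawyaw': np.float64(-66.29220268096208), 'turn': np.float64(-59.29220268096208)}
[[ 161. -198.]
 [ -73. -275.]
 [ -97. -477.]
 [ 173. -374.]]
```

View pics/w1.png

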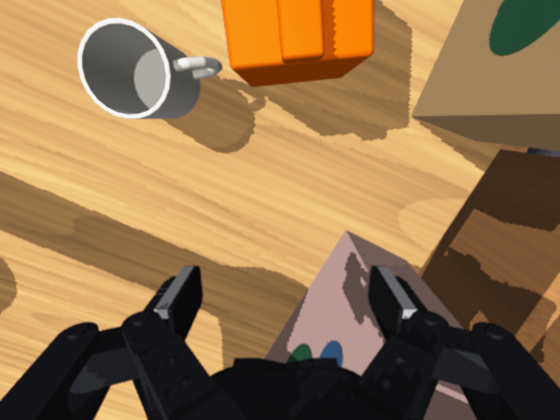

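The move was refused because every key is required, so this picture still shows the start pose (mug at (130,70), carton at (300,40)). I'll resend it.

jog_arm --plan '[{"claw": 0, "turn": 0, "x": 0.045, "y": -0.02, "z": -0.004}, {"claw": 0, "turn": 0, "x": 0.045, "y": -0.02, "z": -0.004}, {"claw": 0, "turn": 0, "x": 0.045, "y": -0.02, "z": -0.004}, {"claw": 0, "turn": 0, "x": 0.045, "y": -0.02, "z": -0.004}, {"claw": 0, "turn": 0, "x": 0.045, "y": -0.02, "z": -0.004}, {"claw": 0, "turn": 0, "x": 0.045, "y": -0.02, "z": -0.004}, {"claw": 0, "turn": 0, "x": 0.045, "y": -0.02, "z": -0.004}, {"claw": 0, "turn": 0, "x": 0.045, "y": -0.02, "z": -0.004}, {"claw": 0, "turn": 0, "x": 0.045, "y": -0.02, "z": -0.004}, {"claw": 0, "turn": 0, "x": 0.045, "y": -0.02, "z": -0.004}]'

```text
time: 1.4
tool_pos: [0.6037, -0.2526, 0.271]
tcp_rot: [-3.074, -0.645, 0.001]
wrist_force: [0.7, 0.4, 0.0]
width: 0.998
```

jog_arm --plan '[{"claw": 0, "turn": 0, "x": 0, "y": 0, "z": 0}, {"claw": 0, "turn": 0, "x": 0, "y": 0, "z": 0}]'

```text
time: 1.65
tool_pos: [0.6027, -0.2539, 0.2707]
tcp_rot: [-3.074, -0.647, 0.002]
wrist_force: [0.4, 0.8, 0.2]
width: 0.998
```

Run:
```python
from h import *
import pickle
p=bot.camera_params("wrist"); im=bot.read_camera("wrist"); cv2.imwrite("pics/w2.png",im[:,:,::-1]); pickle.dump(p,open("w2.pkl","wb"))
print(goto([.551,.235,.25],-7)); 
a=np.radians(10.5); X=np.array([np.cos(a),np.sin(a)]); Y=np.array([-X[1],X[0]])
c=np.array([.579,-.267]); print(proj(p,[[*(c+i*51*X/1000+j*99*Y/1000),.007] for i,j in((-1,-1),(-1,1),(1,1),(1,-1))]).round())
```

```text
{'d': array([ 149.7, -468.8,   20.8]), 't': 1.7, 'q': array([-0.44,  0.2 ,  1.6 , -0.  ,  1.33,  0.72]), 'pos': array([ 0.6023, -0.2544,  0.2707]), 'jawyaw': np.float64(-66.30781474751521), 'turn': np.float64(-59.30781474751521)}
[[342. 241.]
 [213. 213.]
 [225. 144.]
 [363. 177.]]
```

View pics/w2.png

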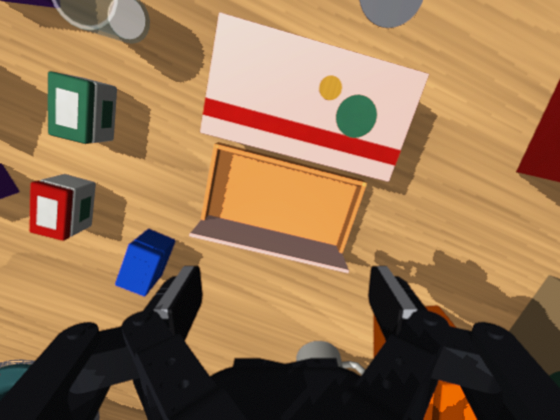

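The wrist view shows the drawer open at (280,200), its front panel top edge running from (190,234) to (347,271), and the sleeve top corners at (219,13), (427,73), (388,180) and (201,131). The green lid is at (68,107) and the red one at (48,210).

Run:
```python
from h import *
import pickle
p=pickle.load(open("w2.pkl","rb")); im=cv2.imread("pics/w2.png")[:,:,::-1].copy()
S=ray(p,[(219,13),(427,73),(388,180),(201,131)],.088)[:,:2]
print("sleeve",np.linalg.norm(np.diff(S,axis=0,append=S[:1]),axis=1).round(3),S.mean(0).round(4),[np.degrees(np.arctan2(*(a-b)[::-1])).round(1) for a,b in((S[0],S[1]),(S[3],S[2]),(S[0],S[3]),(S[1],S[2]))])
F=ray(p,[(190,234),(347,271)],.081)[:,:2]; B=ray(p,[(217,143),(366,181)],.031)[:,:2]
for n,e in(("front",F),("back",B)): print(n,np.linalg.norm(e[1]-e[0]).round(4),e.mean(0).round(4),np.degrees(np.arctan2(*(e[0]-e[1])[::-1])).round(1))
m=mask(im,(12,120,190),(22,255,255),(195,140,370,260)); m=cv2.morphologyEx(m,cv2.MORPH_OPEN,np.ones((9,9)))
c=blob(m); print("floor",cv2.boundingRect(c),rect(p,c,.007), cv2.boxPoints(cv2.minAreaRect(c)).round().tolist())
for n,lo,hi,box in [("green",(45,80,30),(90,255,255),(40,65,92,150)),("red",(0,150,60),(5,255,255),(20,170,75,245)),("red",(175,150,60),(180,255,255),(20,170,75,245))]:
    try: c=blob(mask(im,lo,hi,box)); print(n,cv2.boundingRect(c),rect(p,c,.06))
    except Exception as e: print(n,e)
# top view
q=bot.camera_params("top"); t=cv2.imread("pics/top0.png")[:,:,::-1].copy()
print("top predicted floor etc", proj(q,[[*F[0],.081],[*F[1],.081],[*B[0],.031],[*B[1],.031]]).round(1).tolist())
```

```text
sleeve [0.215 0.114 0.215 0.113] [ 0.6996 -0.241 ] [np.float64(99.6), np.float64(99.3), np.float64(9.8), np.float64(9.9)]
front 0.2043 [ 0.5192 -0.2707] 99.2
back 0.2025 [ 0.6287 -0.2544] 99.6
floor (222, 156, 132, 88) (array([ 0.5702146, -0.2714938]), np.float32(0.18158369), np.float32(0.09670394), np.float32(99.288666)) [[218.0, 217.0], [233.0, 154.0], [356.0, 183.0], [341.0, 246.0]]
green (48, 72, 44, 71) (array([0.58506952, 0.007125  ]), np.float32(0.07023359), np.float32(0.049072944), np.float32(9.48234))
red (30, 182, 41, 58) (array([0.44990277, 0.00799804]), np.float32(0.07278222), np.float32(0.047830306), np.float32(7.463434))
red (67, 208, 1, 1) (array([ 0.46312363, -0.01214588]), np.float32(0.0), np.float32(0.0), np.float32(0.0))
top predicted floor etc [[325.8, 220.2], [390.0, 208.8], [318.4, 187.7], [379.6, 176.6]]
```

jog_arm --plan '[{"claw": 0, "turn": 0, "x": 0.015, "y": -0.047, "z": 0}, {"claw": 0, "turn": 0, "x": 0.015, "y": -0.047, "z": 0}, {"claw": 0, "turn": 0, "x": 0.015, "y": -0.047, "z": 0}, {"claw": 0, "turn": 0, "x": 0.015, "y": -0.047, "z": 0}, {"claw": 0, "turn": 0, "x": 0.015, "y": -0.047, "z": 0}, {"claw": 0, "turn": 0, "x": 0.015, "y": -0.047, "z": 0}, {"claw": 0, "turn": 0, "x": 0.015, "y": -0.047, "z": 0}, {"claw": 0, "turn": 0, "x": 0.015, "y": -0.047, "z": 0}, {"claw": 0, "turn": 0, "x": 0.015, "y": -0.047, "z": 0}, {"claw": 0, "turn": 0, "x": 0.015, "y": -0.047, "z": 0}]'

```text
time: 2.95
tool_pos: [0.5513, 0.2365, 0.2712]
tcp_rot: [3.075, 0.642, 0.0]
wrist_force: [0.7, -0.0, 0.7]
width: 0.997
```

jog_arm --plan '[{"claw": 0.3, "turn": -10, "x": 0, "y": 0, "z": 0.005}, {"claw": 0.3, "turn": -10, "x": 0, "y": 0, "z": 0.005}, {"claw": 0.3, "turn": -10, "x": 0, "y": 0, "z": 0.005}, {"claw": 0.3, "turn": -10, "x": 0, "y": 0, "z": 0.005}, {"claw": 0.3, "turn": -10, "x": 0, "y": 0, "z": 0.005}, {"claw": 0.3, "turn": -9, "x": 0, "y": 0, "z": 0.005}, {"claw": 0.3, "turn": 0, "x": 0, "y": 0, "z": 0}, {"claw": 0.3, "turn": 0, "x": 0, "y": 0, "z": 0}]'

```text
time: 3.95
tool_pos: [0.5516, 0.2358, 0.2414]
tcp_rot: [2.362, 2.071, 0.0]
wrist_force: [-0.5, 0.3, 0.0]
width: 0.696
```

Run:
```python
from h import *
import pickle
p=bot.camera_params("wrist"); im=bot.read_camera("wrist"); cv2.imwrite("pics/w3.png",im[:,:,::-1]); pickle.dump(p,open("w3.pkl","wb"))
a=np.radians(-7)
print(proj(p,[.5514,.2349,.082]))
print(goto([.551,.235,.12],-7))
```

```text
[[284.30495469 195.83703461]]
{'d': array([ -1.1,  -0.5, 121.6]), 't': 4.0, 'q': array([ 0.36,  0.12,  1.76, -0.  ,  1.27,  0.49]), 'pos': array([0.5516, 0.236 , 0.2416]), 'jawyaw': np.float64(-7.466923067557229), 'turn': np.float64(-0.46692306755723223)}
```

View pics/w3.png

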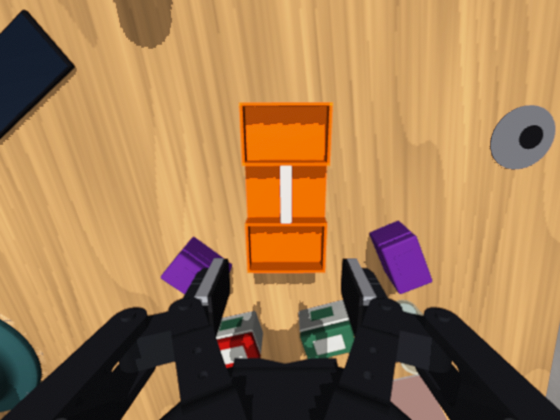

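The wrist camera sits squarely over the tray stack. The white bar is at (286,194), close to the prediction of (284,196).

Run:
```python
from h import *
import pickle
p=pickle.load(open("w3.pkl","rb")); im=cv2.imread("pics/w3.png")[:,:,::-1].copy()
c=blob(mask(im,(0,0,130),(180,70,255),(270,160,300,228))); b=rect(p,c,.082); print("bar",b)
t=ray(p,[(240,102),(331,102),(325,272),(247,272)],.082)[:,:2]; print("tray",t.mean(0),np.linalg.norm(np.diff(t,axis=0,append=t[:1]),axis=1))
print(goto([*b[0],.068],b[3]-90))
```

```text
bar (array([0.55280975, 0.23580382]), np.float32(0.06220118), np.float32(0.011856049), np.float32(82.880905))
tray [0.55310687 0.23571571] [0.08881889 0.18714965 0.09173502 0.18709684]
{'d': array([-1.000e-01,  1.200e+00,  1.736e+02]), 't': 4.0, 'q': array([ 0.36,  0.12,  1.76, -0.  ,  1.27,  0.49]), 'pos': array([0.5516, 0.236 , 0.2416]), 'jawyaw': np.float64(-7.466923067557229), 'turn': np.float64(-0.34782821892441973)}
```

jog_arm --plan '[{"claw": 0.4, "turn": 0, "x": 0, "y": 0.001, "z": 0.05}, {"claw": 0.4, "turn": 0, "x": 0, "y": 0, "z": 0.05}, {"claw": 0.4, "turn": 0, "x": 0, "y": 0, "z": 0.035}, {"claw": 0.4, "turn": 0, "x": 0, "y": 0, "z": 0.02}, {"claw": 0.4, "turn": 0, "x": 0, "y": 0, "z": 0.015}, {"claw": 0.4, "turn": 0, "x": 0, "y": 0, "z": 0.007}, {"claw": 0.4, "turn": 0, "x": 0, "y": 0, "z": 0}, {"claw": 0.4, "turn": 0, "x": 0, "y": 0, "z": 0}]'

```text
time: 5.0
tool_pos: [0.5534, 0.2369, 0.0656]
tcp_rot: [2.358, 2.075, 0.003]
wrist_force: [-0.7, 0.8, 0.3]
width: 0.601
```

jog_arm --plan '[{"claw": 1, "turn": 0, "x": 0, "y": 0, "z": 0}, {"claw": 1, "turn": 0, "x": 0, "y": 0, "z": 0}, {"claw": 1, "turn": 0, "x": 0, "y": 0, "z": 0}, {"claw": 1, "turn": 0, "x": 0, "y": 0, "z": 0}, {"claw": 1, "turn": 0, "x": 0, "y": 0, "z": 0}, {"claw": 1, "turn": 0, "x": 0, "y": 0, "z": 0}]' --newtons 40

```text
time: 5.75
tool_pos: [0.5526, 0.2368, 0.0649]
tcp_rot: [2.358, 2.076, 0.001]
wrist_force: [-1.3, -1.3, 5.8]
width: 0.125
```

jog_arm --plan '[{"claw": 1, "turn": 0, "x": 0, "y": 0, "z": -0.003}, {"claw": 1, "turn": 0, "x": 0, "y": 0, "z": -0.005}, {"claw": 1, "turn": 0, "x": 0, "y": 0, "z": -0.008}, {"claw": 1, "turn": 0, "x": 0, "y": 0, "z": -0.015}, {"claw": 1, "turn": 0, "x": 0, "y": 0, "z": -0.02}, {"claw": 1, "turn": 0, "x": 0, "y": 0, "z": -0.03}, {"claw": 1, "turn": 0, "x": 0, "y": 0, "z": -0.035}, {"claw": 1, "turn": 0, "x": 0, "y": 0, "z": -0.035}, {"claw": 1, "turn": 0, "x": 0, "y": 0, "z": -0.005}, {"claw": 1, "turn": 0, "x": 0, "y": 0, "z": 0}]'

```text
time: 7.0
tool_pos: [0.5523, 0.2366, 0.2206]
tcp_rot: [2.358, 2.076, 0.001]
wrist_force: [-1.0, -0.2, -2.3]
width: 0.129
```

Run:
```python
from h import *
print(goto([.5737,-.2622,.22],9.5)); s,M=tool(); print(s['wrist_force'],s['width'])
for n in ("top","wrist"):cv2.imwrite(f"pics/{n}4.png",bot.read_camera(n)[:,:,::-1])
a=cv2.imread("pics/top4.png")[150:270,140:400]; b=cv2.imread("pics/wrist4.png")
a=cv2.resize(a,(560,258)); cv2.imwrite("pics/m4.png",cv2.resize(np.vstack([a,b]),(490,593)))
```

```text
{'d': array([-492. ,   84.5,    0.5]), 't': 7.0, 'q': array([0.36, 0.13, 1.78, 0.  , 1.23, 0.49]), 'pos': array([0.5523, 0.2366, 0.2206]), 'jawyaw': np.float64(-7.289616775930869), 'turn': np.float64(-16.789616775930867)}
[-1.00522697 -0.24607939 -2.29964556] 0.12922375034057887
```

View pics/m4.png

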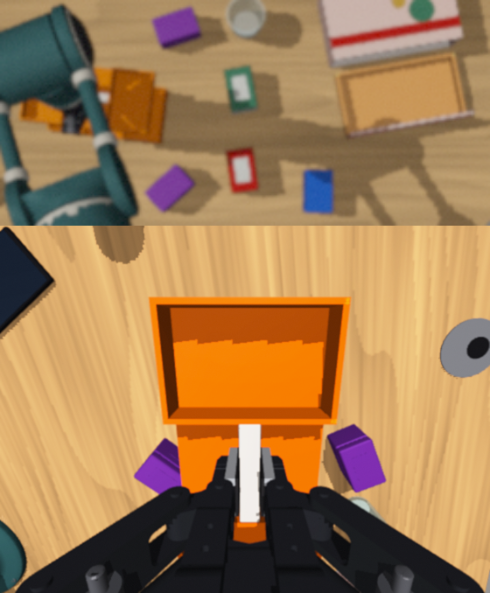

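The tray is gripped level. In the wrist part of the montage the white bar sits between the pads at (250,470), and the rest of the scene is undisturbed. The load is about 2 N, which fits a single tray. Next I carry it over the drawer.

jog_arm --plan '[{"claw": 1, "turn": 0, "x": -0.03, "y": 0.005, "z": 0}, {"claw": 1, "turn": 0, "x": -0.05, "y": 0.009, "z": 0}, {"claw": 1, "turn": 0, "x": -0.055, "y": 0.009, "z": 0}, {"claw": 1, "turn": 0, "x": -0.055, "y": 0.009, "z": 0}, {"claw": 1, "turn": 0, "x": -0.055, "y": 0.009, "z": 0}, {"claw": 1, "turn": 0, "x": -0.055, "y": 0.009, "z": 0}, {"claw": 1, "turn": 0, "x": -0.055, "y": 0.009, "z": 0}, {"claw": 1, "turn": 0, "x": -0.055, "y": 0.009, "z": 0}, {"claw": 1, "turn": 0, "x": -0.05, "y": 0.009, "z": 0}, {"claw": 1, "turn": 0, "x": -0.03, "y": 0.008, "z": 0}]'

```text
time: 8.35
tool_pos: [0.573, -0.2624, 0.2177]
tcp_rot: [-2.358, -2.071, 0.003]
wrist_force: [0.3, 0.3, -2.2]
width: 0.125
```

jog_arm --plan '[{"claw": 1, "turn": -5, "x": 0, "y": 0, "z": 0}, {"claw": 1, "turn": -7, "x": 0, "y": 0, "z": 0}, {"claw": 1, "turn": -4.8, "x": 0, "y": 0, "z": 0}, {"claw": 1, "turn": 0, "x": 0, "y": 0, "z": 0}, {"claw": 1, "turn": 0, "x": 0, "y": 0, "z": 0}]'

```text
time: 8.98
tool_pos: [0.5739, -0.2599, 0.219]
tcp_rot: [-2.03, -2.395, 0.001]
wrist_force: [0.3, 0.0, -2.3]
width: 0.128
```

Run:
```python
from h import *
print(goto([.5737,-.2622,.10],9.5)); s,M=tool(); print(s['wrist_force'],s['width'])
for n in ("top","wrist"):cv2.imwrite(f"pics/{n}5.png",bot.read_camera(n)[:,:,::-1])
import pickle; pickle.dump(bot.camera_params("wrist"),open("w5.pkl","wb"))
```

```text
{'d': array([ -2.3,  -0.4, 118.9]), 't': 8.975, 'q': array([-0.46,  0.19,  1.72,  0.  ,  1.24, -0.63]), 'pos': array([ 0.5739, -0.2599,  0.219 ]), 'jawyaw': np.float64(9.433069712306558), 'turn': np.float64(-0.06693028769343812)}
[ 0.30887659  0.01412974 -2.32831783] 0.12848176472056355
```

View pics/wrist5.png

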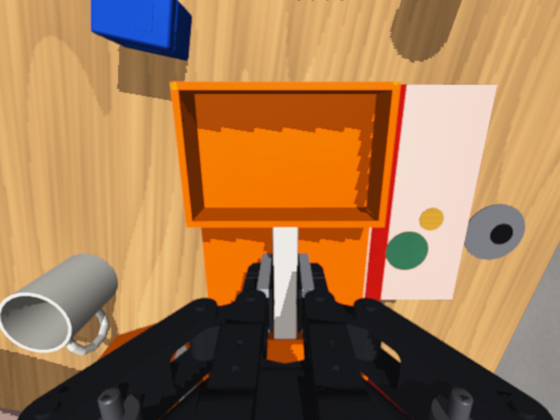

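The tray is over the drawer and hides it. The sleeve's back corners show at (496,86) and (452,300), so I check the lateral position from those.

Run:
```python
from h import *
import pickle
p=pickle.load(open("w5.pkl","rb")); e=ray(p,[(496,86),(452,300)],.088)[:,:2]
d=e[0]-e[1]; a=np.radians(9.5); X=np.array([np.cos(a),np.sin(a)]); Y=np.array([-X[1],X[0]])
print(np.linalg.norm(d),np.degrees(np.arctan2(d[1],d[0])),e.mean(0)@Y,e.mean(0)@X-.058)
# held tray rim corners in the wrist picture, rim = TCP+17mm
t=ray(p,[(172,82),(404,82)],.219+.017)[:,:2]; print(t,np.linalg.norm(t[1]-t[0])); s,_=tool(); print((t.mean(0)-s['tool_pos'][:2])@Y,(t.mean(0)-s['tool_pos'][:2])@X)
d=t[1]-t[0];print(np.degrees(np.arctan2(d[1],d[0])))
```

```text
0.21737522538779722 99.6202151503689 -0.35492826513638265 0.649841763434426
[[ 0.51492024 -0.17623963]
 [ 0.6063777  -0.16095862]] 0.09272527839716571
0.09246061164609234 0.0016999166936228767
9.485543125517967
```

jog_arm --plan '[{"claw": 1, "turn": 0, "x": -0.002, "y": 0, "z": 0.03}, {"claw": 1, "turn": 0, "x": 0, "y": 0, "z": 0.045}, {"claw": 1, "turn": 0, "x": 0, "y": 0, "z": 0.045}, {"claw": 1, "turn": 0, "x": 0, "y": 0, "z": 0.025}, {"claw": 1, "turn": 0, "x": 0, "y": 0, "z": 0.01}, {"claw": 1, "turn": 0, "x": 0, "y": 0, "z": 0.005}, {"claw": 1, "turn": 0, "x": 0, "y": 0, "z": 0}, {"claw": 1, "turn": 0, "x": 0, "y": 0, "z": 0}]'

```text
time: 10.07
tool_pos: [0.5759, -0.2628, 0.0619]
tcp_rot: [2.028, 2.396, 0.001]
wrist_force: [0.4, 0.4, -1.7]
width: 0.127
```

Run:
```python
from h import *
print(goto([.5737,-.2622,.022],9.5)); s,M=tool(); print(s['wrist_force'],s['width'])
for n in ("side","wrist"):cv2.imwrite(f"pics/{n}6.png",bot.read_camera(n)[:,:,::-1])
import pickle; pickle.dump(bot.camera_params("wrist"),open("w6.pkl","wb"))
a=cv2.imread("pics/side6.png")[170:300,260:440]; b=cv2.imread("pics/wrist6.png")
cv2.imwrite("pics/m6.png",np.hstack([cv2.resize(a,(400,289)),cv2.resize(b,(385,289))]))
```

```text
{'d': array([ 1. , -2.1, 39.8]), 't': 10.075, 'q': array([-0.47,  0.34,  1.85,  0.  ,  0.96, -0.63]), 'pos': array([ 0.5759, -0.2628,  0.0619]), 'jawyaw': np.float64(9.50526637195764), 'turn': np.float64(0.005266371957645788)}
[ 0.44219674  0.43625718 -1.74151458] 0.12675288567249215
```

View pics/m6.png

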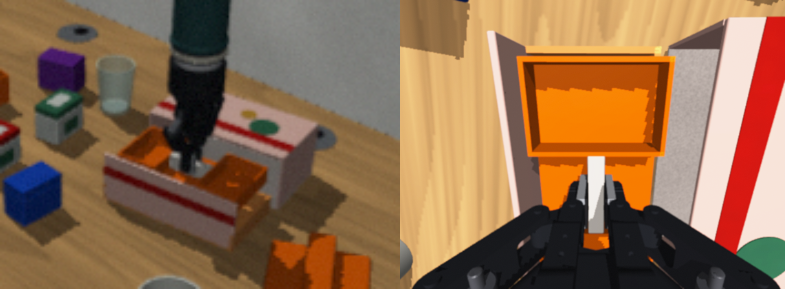

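The tray is just above the drawer, with the front panel on its left, the sleeve on its right and the +y wall just beyond its end. I'll correct 2 mm and lower slowly.

jog_arm --plan '[{"claw": 1, "turn": 0, "x": 0.001, "y": -0.002, "z": 0.01}, {"claw": 1, "turn": 0, "x": 0, "y": 0, "z": 0.006}, {"claw": 1, "turn": 0, "x": 0, "y": 0, "z": 0.006}, {"claw": 1, "turn": 0, "x": 0, "y": 0, "z": 0.005}, {"claw": 1, "turn": 0, "x": 0, "y": 0, "z": 0.005}, {"claw": 1, "turn": 0, "x": 0, "y": 0, "z": 0.003}, {"claw": 1, "turn": 0, "x": 0, "y": 0, "z": 0.002}, {"claw": 1, "turn": 0, "x": 0, "y": 0, "z": 0}]'

```text
time: 11.18
tool_pos: [0.5727, -0.2616, 0.0232]
tcp_rot: [-2.03, -2.398, 0.0]
wrist_force: [-0.2, 0.2, -2.0]
width: 0.127
```

jog_arm --plan '[{"claw": 1, "turn": 0, "x": 0, "y": 0, "z": 0.002}, {"claw": 1, "turn": 0, "x": 0, "y": 0, "z": 0.001}, {"claw": 1, "turn": 0, "x": 0, "y": 0, "z": 0.001}, {"claw": 1, "turn": 0, "x": 0, "y": 0, "z": 0}]'

```text
time: 11.68
tool_pos: [0.5729, -0.2616, 0.0199]
tcp_rot: [2.03, 2.398, 0.0]
wrist_force: [-1.0, 1.4, 2.9]
width: 0.132
```

Touchdown: the force went from −2 N to +2.9 N at the expected height of 20 mm. I release and rise.

jog_arm --plan '[{"claw": 0.7, "turn": 0, "x": 0, "y": 0, "z": 0}, {"claw": 0.6, "turn": 0, "x": 0, "y": 0, "z": 0}, {"claw": 0.6, "turn": 0, "x": 0, "y": 0, "z": 0}, {"claw": 0.6, "turn": 0, "x": 0, "y": 0, "z": -0.01}, {"claw": 0.6, "turn": 0, "x": 0, "y": 0, "z": -0.03}, {"claw": 0.6, "turn": 0, "x": 0, "y": 0, "z": -0.05}, {"claw": 0.3, "turn": 0, "x": 0, "y": 0, "z": -0.06}, {"claw": 0, "turn": 0, "x": 0, "y": 0, "z": -0.06}, {"claw": 0, "turn": 0, "x": 0, "y": 0, "z": 0}]'

```text
time: 12.8
tool_pos: [0.5764, -0.2636, 0.238]
tcp_rot: [2.021, 2.388, 0.005]
wrist_force: [0.5, -1.0, -0.6]
width: 0.996
```

Run:
```python
from h import *
import pickle
p=bot.camera_params("wrist"); im=bot.read_camera("wrist");cv2.imwrite("pics/wrist7.png",im[:,:,::-1]); pickle.dump(p,open("w7.pkl","wb"))
a=np.radians(9.5); X=np.array([np.cos(a),np.sin(a)]); Y=np.array([-X[1],X[0]])
c=blob(mask(im,(0,0,130),(180,60,255),(255,120,305,330))); print(cv2.boundingRect(c)); r=rect(p,c,.037); print("bar",r,r[0]@X,r[0]@Y)
print(goto([.45,.008,.22],97.))
```

```text
(275, 158, 11, 51)
bar (array([ 0.57306995, -0.26267175]), np.float32(0.06172766), np.float32(0.011936632), np.float32(99.53802)) 0.5218572927503445 -0.35365319047081273
{'d': array([287.6, -78.2,  12.2]), 't': 12.85, 'q': array([-0.47,  0.18,  1.7 , -0.  ,  1.25, -0.63]), 'pos': array([ 0.5745, -0.2626,  0.234 ]), 'jawyaw': np.float64(9.509054076866223), 'turn': np.float64(-87.49094592313378)}
```

View pics/wrist7.png

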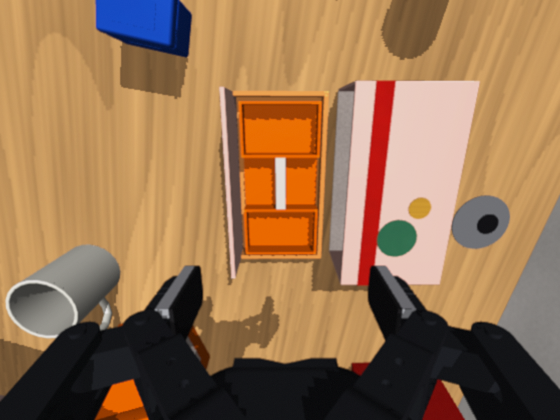

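The tray sits flat inside the drawer walls. Its bar at (280,183) casts to (0.573,-0.263), which matches the drawer centre to about 1 mm. Next I take a look from over the tins.

jog_arm --plan '[{"claw": 0, "turn": 0, "x": 0.047, "y": -0.008, "z": 0.002}, {"claw": 0, "turn": 0, "x": 0.047, "y": -0.008, "z": 0.002}, {"claw": 0, "turn": 0, "x": 0.047, "y": -0.008, "z": 0.002}, {"claw": 0, "turn": 0, "x": 0.047, "y": -0.008, "z": 0.002}, {"claw": 0, "turn": 0, "x": 0.047, "y": -0.008, "z": 0.002}, {"claw": 0, "turn": 0, "x": 0.047, "y": -0.008, "z": 0.002}]'

```text
time: 13.6
tool_pos: [0.4766, 0.0099, 0.2152]
tcp_rot: [-2.028, -2.395, 0.003]
wrist_force: [-0.0, 0.4, -1.0]
width: 1.0
```

jog_arm --plan '[{"claw": 0, "turn": 10.3, "x": 0, "y": 0, "z": 0}, {"claw": 0, "turn": 10.3, "x": 0, "y": 0, "z": 0}, {"claw": 0, "turn": 10.3, "x": 0, "y": 0, "z": 0}, {"claw": 0, "turn": 10.3, "x": 0, "y": 0, "z": 0}, {"claw": 0, "turn": 10.3, "x": 0, "y": 0, "z": 0}, {"claw": 0, "turn": 10.3, "x": 0, "y": 0, "z": 0}, {"claw": 0, "turn": 10.3, "x": 0, "y": 0, "z": 0}, {"claw": 0, "turn": 10.3, "x": 0, "y": 0, "z": 0}, {"claw": 0, "turn": 9.6, "x": 0, "y": 0, "z": 0}, {"claw": 0, "turn": 0, "x": 0, "y": 0, "z": 0}]'

```text
time: 14.85
tool_pos: [0.4774, 0.0086, 0.2155]
tcp_rot: [-3.134, -0.208, 0.005]
wrist_force: [0.1, -1.1, -0.1]
width: 1.003
```

Run:
```python
from h import *
import pickle
p=bot.camera_params("wrist"); im=bot.read_camera("wrist");cv2.imwrite("pics/wrist8.png",im[:,:,::-1]); pickle.dump(p,open("w8.pkl","wb"))
for n,g in(("green",[.583,.008,.06]),("red",[.448,.008,.06])):
    u,v=proj(p,g)[0]; box=[int(max(0,t)) for t in(u-75,v-75,u+75,v+75)]
    m=mask(im,(45,80,20),(90,255,255),box) if n=="green" else mask(im,(0,150,60),(6,255,255),box)|mask(im,(174,150,60),(180,255,255),box)
    c=blob(m); r=rect(p,c,.06); print(n,(u,v),cv2.boundingRect(c),r, goto([*r[0],.035],r[3]-90))
```

```text
green (np.float64(300.10350604271747), np.float64(89.64161222200222)) (273, 47, 48, 81) (array([0.58320673, 0.01119273]), np.float32(0.07028351), np.float32(0.04401277), np.float32(9.814038)) {'d': array([105.5,  11.6, 180.5]), 't': 14.9, 'q': array([-0.03, -0.1 ,  2.03, -0.  ,  1.22,  1.4 ]), 'pos': array([0.4776, 0.0086, 0.2158]), 'jawyaw': np.float64(-82.31093290091388), 'turn': np.float64(-2.1249740386091958)}
red (np.float64(281.7249147921426), np.float64(221.87809132381807)) (259, 190, 42, 62) (array([0.4480224 , 0.01059468]), np.float32(0.07097865), np.float32(0.044910785), np.float32(7.640044)) {'d': array([-28.6,  -5.9, 180.9]), 't': 14.9, 'q': array([-0.03, -0.1 ,  2.03, -0.  ,  1.22,  1.4 ]), 'pos': array([0.4776, 0.0086, 0.2158]), 'jawyaw': np.float64(-82.31093290091388), 'turn': np.float64(0.04902193307049174)}
```

View pics/wrist8.png

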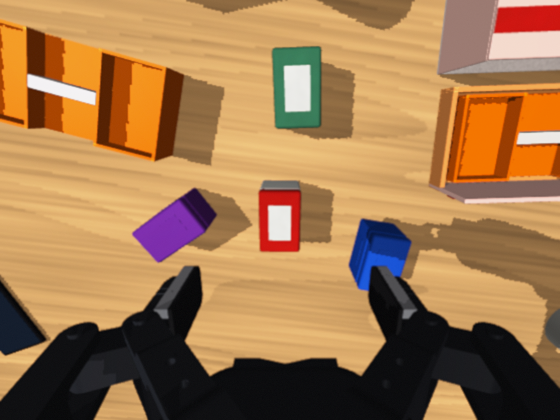

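The red tin at (280,218) and green tin at (297,87) are both measured at about 70x45 mm, which matches. Red comes first; the purple and blue boxes clear the fingers.

jog_arm --plan '[{"claw": 0.1, "turn": 0, "x": -0.0285, "y": -0.006, "z": 0.03}, {"claw": 0.1, "turn": 0, "x": 0, "y": 0, "z": 0.05}, {"claw": 0.1, "turn": 0, "x": 0, "y": 0, "z": 0.05}, {"claw": 0.1, "turn": 0, "x": 0, "y": 0, "z": 0.035}, {"claw": 0.1, "turn": 0, "x": 0, "y": 0, "z": 0.018}, {"claw": 0.1, "turn": 0, "x": 0, "y": 0, "z": 0.005}, {"claw": 0.1, "turn": 0, "x": 0, "y": 0, "z": 0}]'

```text
time: 15.78
tool_pos: [0.4496, 0.0108, 0.0292]
tcp_rot: [-3.135, -0.208, 0.001]
wrist_force: [-0.3, -1.0, -0.4]
width: 0.9
```

jog_arm --plan '[{"claw": 0.3, "turn": 0, "x": 0, "y": 0, "z": 0}, {"claw": 0.4, "turn": 0, "x": 0, "y": 0, "z": 0}, {"claw": 0.8, "turn": 0, "x": 0, "y": 0, "z": 0}, {"claw": 1, "turn": 0, "x": 0, "y": 0, "z": 0}, {"claw": 1, "turn": 0, "x": 0, "y": 0, "z": 0}, {"claw": 1, "turn": 0, "x": 0, "y": 0, "z": 0}]' --newtons 30

```text
time: 16.52
tool_pos: [0.4507, 0.0109, 0.0303]
tcp_rot: [3.135, 0.206, 0.003]
wrist_force: [-0.7, 0.4, 5.6]
width: 0.534
```

jog_arm --plan '[{"claw": 1, "turn": 0, "x": 0, "y": 0, "z": -0.005}, {"claw": 1, "turn": 0, "x": 0, "y": 0, "z": -0.01}, {"claw": 1, "turn": 0, "x": 0, "y": 0, "z": -0.02}, {"claw": 1, "turn": 0, "x": 0, "y": 0, "z": -0.04}, {"claw": 1, "turn": 0, "x": 0, "y": 0, "z": -0.04}, {"claw": 1, "turn": 0, "x": 0, "y": 0, "z": -0.03}, {"claw": 1, "turn": 0, "x": 0, "y": 0, "z": -0.01}, {"claw": 1, "turn": 0, "x": 0, "y": 0, "z": 0}]'

```text
time: 17.52
tool_pos: [0.4498, 0.0108, 0.1844]
tcp_rot: [3.135, 0.206, 0.001]
wrist_force: [0.4, -0.3, -2.3]
width: 0.533
```

Run:
```python
from h import *
s,_=tool(); print(s['wrist_force'],s['width'])
print(goto([.5855,-.3245,.18],-80.5))
```

```text
[ 0.36211432 -0.31515642 -2.30535533] 0.5334596570636223
{'d': array([ 90.8, 350.2,   4.6]), 't': 17.525, 'q': array([-0.03, -0.14,  2.12,  0.  ,  1.16,  1.41]), 'pos': array([0.4498, 0.0108, 0.1844]), 'jawyaw': np.float64(-82.49192255743935), 'turn': np.float64(-1.9919225574393522)}
```

jog_arm --plan '[{"claw": 1, "turn": 0, "x": 0.006, "y": 0.025, "z": 0}, {"claw": 1, "turn": 0, "x": 0.012, "y": 0.045, "z": 0}, {"claw": 1, "turn": 0, "x": 0.014, "y": 0.053, "z": 0}, {"claw": 1, "turn": 0, "x": 0.014, "y": 0.053, "z": 0}, {"claw": 1, "turn": 0, "x": 0.014, "y": 0.053, "z": 0}, {"claw": 1, "turn": 0, "x": 0.013, "y": 0.052, "z": 0}, {"claw": 1, "turn": 0, "x": 0.012, "y": 0.044, "z": 0}, {"claw": 1, "turn": 0, "x": 0.006, "y": 0.025, "z": 0}, {"claw": 1, "turn": -2, "x": 0, "y": 0, "z": 0}, {"claw": 1, "turn": 0, "x": 0, "y": 0, "z": 0}]'

```text
time: 18.77
tool_pos: [0.5844, -0.3231, 0.182]
tcp_rot: [-3.128, -0.261, 0.005]
wrist_force: [-0.0, -0.1, -1.2]
width: 0.531
```

Run:
```python
from h import *
import pickle
p=bot.camera_params("wrist"); im=bot.read_camera("wrist");cv2.imwrite("pics/wrist9.png",im[:,:,::-1]); pickle.dump(p,open("w9.pkl","wb"))
print(goto([.5855,-.3245,.08],-80.5)); s,M=tool()
c=blob(mask(im,(0,150,40),(5,255,255),(220,250,350,420))|mask(im,(174,150,40),(180,255,255),(220,250,350,420))); print(cv2.boundingRect(c),ray(p,[c[c[:,1].argmin()],c[c[:,0].argmin()],c[c[:,0].argmax()]],s['tool_pos'][2]+.03))
```

```text
{'d': array([  0.8,   2. , 102.6]), 't': 18.825, 'q': array([-0.54,  0.28,  1.67,  0.  ,  1.19,  0.86]), 'pos': array([ 0.5846, -0.3229,  0.1826]), 'jawyaw': np.float64(-80.47017035857667), 'turn': np.float64(0.02982964142333344)}
(234, 250, 103, 115) [[ 0.6068539  -0.29779194  0.21262102]
 [ 0.6068539  -0.29779194  0.21262102]
 [ 0.59992881 -0.34362795  0.21262102]]
```

View pics/wrist9.png

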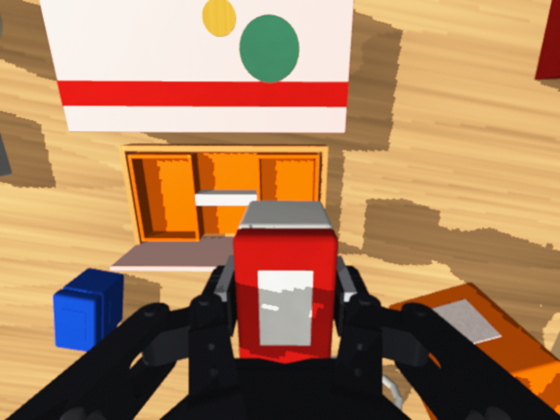

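The red tin is held upright. Its far lid corners are at about (237,229) and (336,229), and the target cell is behind it, at the right end of the tray. I compute the tin-to-TCP offset from these corners.

Run:
```python
from h import *
import pickle
p=pickle.load(open("w9.pkl","rb")); s,M=tool(); 
t=ray(p,[(237,229),(336,229)],s['tool_pos'][2]+.0297); print(np.linalg.norm(t[1]-t[0]), [(M.T@(x-s['tool_pos'])*1000).round(1) for x in t])
print(goto([.5835,-.3248,.05],-80.5))
```

```text
0.041085315288594666 [array([ 35.4, -19.4, -29.7]), array([ 35.5,  21.7, -29.8])]
{'d': array([ -1.1,   2. , 132.6]), 't': 18.825, 'q': array([-0.54,  0.28,  1.67,  0.  ,  1.19,  0.86]), 'pos': array([ 0.5846, -0.3229,  0.1826]), 'jawyaw': np.float64(-80.47017035857667), 'turn': np.float64(0.02982964142333344)}
```

jog_arm --plan '[{"claw": 1, "turn": 0, "x": 0, "y": 0.0015, "z": 0.03}, {"claw": 1, "turn": 0, "x": 0, "y": 0, "z": 0.04}, {"claw": 1, "turn": 0, "x": 0, "y": 0, "z": 0.025}, {"claw": 1, "turn": 0, "x": 0, "y": 0, "z": 0.012}, {"claw": 1, "turn": 0, "x": 0, "y": 0, "z": 0.007}, {"claw": 1, "turn": 0, "x": 0, "y": 0, "z": 0.006}, {"claw": 1, "turn": 0, "x": 0, "y": 0, "z": 0.006}, {"claw": 1, "turn": 0, "x": 0, "y": 0, "z": 0.005}, {"claw": 1, "turn": 0, "x": 0, "y": 0, "z": 0.002}, {"claw": 1, "turn": 0, "x": 0, "y": 0, "z": 0}]'

```text
time: 20.08
tool_pos: [0.5858, -0.3257, 0.0511]
tcp_rot: [-3.131, -0.26, 0.0]
wrist_force: [-0.6, 0.4, -1.3]
width: 0.536
```

jog_arm --plan '[{"claw": 1, "turn": 0, "x": 0, "y": 0, "z": 0.003}, {"claw": 1, "turn": 0, "x": 0, "y": 0, "z": 0.001}, {"claw": 1, "turn": 0, "x": 0, "y": 0, "z": 0.001}, {"claw": 1, "turn": 0, "x": 0, "y": 0, "z": 0}]'

```text
time: 20.58
tool_pos: [0.5858, -0.3257, 0.0462]
tcp_rot: [-3.131, -0.26, 0.0]
wrist_force: [-0.2, -0.3, -2.5]
width: 0.533
```

jog_arm --plan '[{"claw": 1, "turn": 0, "x": 0, "y": 0, "z": 0.001}, {"claw": 1, "turn": 0, "x": 0, "y": 0, "z": 0.001}, {"claw": 1, "turn": 0, "x": 0, "y": 0, "z": 0}]'

```text
time: 20.95
tool_pos: [0.5864, -0.3258, 0.0453]
tcp_rot: [3.131, 0.26, 0.001]
wrist_force: [-1.7, 1.5, 5.0]
width: 0.532
```

Contact at the expected height. I release and rise.

jog_arm --plan '[{"claw": 0.4, "turn": 0, "x": 0, "y": 0, "z": 0}, {"claw": 0.3, "turn": 0, "x": 0, "y": 0, "z": 0}, {"claw": 0.25, "turn": 0, "x": 0, "y": 0, "z": 0}, {"claw": 0.25, "turn": 0, "x": 0, "y": 0, "z": -0.01}, {"claw": 0.25, "turn": 0, "x": 0, "y": 0, "z": -0.03}, {"claw": 0.2, "turn": 0, "x": 0, "y": 0, "z": -0.05}, {"claw": 0.1, "turn": 0, "x": 0, "y": 0, "z": -0.055}, {"claw": 0.1, "turn": 0, "x": 0, "y": 0, "z": -0.03}, {"claw": 0.1, "turn": 0, "x": 0, "y": 0, "z": 0}]'

```text
time: 22.08
tool_pos: [0.5881, -0.3271, 0.2246]
tcp_rot: [3.126, 0.26, 0.011]
wrist_force: [-0.0, -1.0, 0.3]
width: 0.898
```

```bash
cat > chk.py <<'E'
from h import *
import sys
a=np.radians(9.5); X=np.array([np.cos(a),np.sin(a)]); Y=np.array([-X[1],X[0]])
p=bot.camera_params("wrist"); im=bot.read_camera("wrist");cv2.imwrite(f"pics/{sys.argv[1]}.png",im[:,:,::-1])
for n,g,z in(("red",[.5835,-.3248],.075),("green",[.5627,-.2006],.075),("bar",[.573,-.2627],.037)):
    u,v=proj(p,[*g,z])[0]; box=[int(max(0,t)) for t in(u-55,v-60,u+55,v+60)]
    m={"red":lambda:mask(im,(0,150,50),(4,255,255),box)|mask(im,(174,150,50),(180,255,255),box),"green":lambda:mask(im,(45,80,20),(90,255,255),box),"bar":lambda:mask(im,(0,0,120),(180,60,255),[int(u-35),int(v-8),int(u+35),int(v+8)])}[n]()
    try: c=blob(m); r=rect(p,c,z); print(n,np.round([u,v]),cv2.boundingRect(c),r[0].round(4),"XY",(r[0]@X).round(4),(r[0]@Y).round(4),np.round(r[1:],4))
    except Exception as e: print(n,(u,v),"none",e)
E
python3 chk.py w10
python3 - <<'E'
from h import *
print(goto([.5832,.0112,.18],-80.2))
E
```

```text
red [281. 203.] (261, 170, 44, 65) [ 0.5835 -0.3266] XY 0.5215 -0.4184 [0.07   0.0446 9.185 ]
green (np.float64(160.66823339289095), np.float64(202.91741332068636)) none max() iterable argument is empty
bar [228. 194.] (201, 188, 54, 12) [ 0.5737 -0.2625] XY 0.5225 -0.3536 [6.26000e-02 1.33000e-02 9.94674e+01]
{'d': array([  52.1, -333.6,   40.8]), 't': 22.125, 'q': array([-0.54,  0.26,  1.63, -0.  ,  1.25,  0.86]), 'pos': array([ 0.5868, -0.3263,  0.2216]), 'jawyaw': np.float64(-80.4892431713168), 'turn': np.float64(-0.289243171316798)}
```

The red tin sits in its cell, off centre by −1 mm in x and −2 mm in y. Next is the green tin.

jog_arm --plan '[{"claw": 0.1, "turn": 0, "x": 0.005, "y": -0.034, "z": 0}, {"claw": 0.1, "turn": 0, "x": 0.009, "y": -0.055, "z": 0}, {"claw": 0.1, "turn": 0, "x": 0.009, "y": -0.055, "z": 0}, {"claw": 0.1, "turn": 0, "x": 0.009, "y": -0.055, "z": 0}, {"claw": 0.1, "turn": 0, "x": 0.009, "y": -0.055, "z": 0.01}, {"claw": 0.1, "turn": 0, "x": 0.007, "y": -0.05, "z": 0.02}, {"claw": 0.1, "turn": 0, "x": 0.004, "y": -0.03, "z": 0.01}, {"claw": 0.1, "turn": 0, "x": 0, "y": 0, "z": 0}]'

```text
time: 23.12
tool_pos: [0.5794, 0.0143, 0.1757]
tcp_rot: [-3.129, -0.266, 0.01]
wrist_force: [-1.2, -1.8, -0.2]
width: 0.9
```

Run:
```python
from h import *
p=bot.camera_params("wrist"); im=bot.read_camera("wrist"); u,v=proj(p,[.5832,.0112,.06])[0]
c=blob(mask(im,(45,80,20),(90,255,255),[int(t) for t in(u-60,max(0,v-70),u+60,v+70)])); r=rect(p,c,.06); print((u,v),cv2.boundingRect(c),r); print(goto([*r[0],.029],r[3]-90))
```

```text
(np.float64(288.80966433501544), np.float64(203.50166728365906)) (265, 164, 50, 73) (array([0.58520844, 0.01113176]), np.float32(0.069379576), np.float32(0.04425836), np.float32(9.742841))
{'d': array([  5.2,   2.7, 147.8]), 't': 23.175, 'q': array([-0.02,  0.13,  1.87, -0.  ,  1.15,  1.38]), 'pos': array([0.5803, 0.0129, 0.1768]), 'jawyaw': np.float64(-80.36016881097223), 'turn': np.float64(-0.10301243890191358)}
```

jog_arm --plan '[{"claw": 0.1, "turn": 0, "x": 0.0035, "y": 0.0015, "z": 0.03}, {"claw": 0.1, "turn": 0, "x": 0, "y": 0, "z": 0.045}, {"claw": 0.1, "turn": 0, "x": 0, "y": 0, "z": 0.04}, {"claw": 0.1, "turn": 0, "x": 0, "y": 0, "z": 0.02}, {"claw": 0.1, "turn": 0, "x": 0, "y": 0, "z": 0.01}, {"claw": 0.1, "turn": 0, "x": 0, "y": 0, "z": 0.003}, {"claw": 0.1, "turn": 0, "x": 0, "y": 0, "z": 0}]'

```text
time: 24.05
tool_pos: [0.5869, 0.0112, 0.0325]
tcp_rot: [3.131, 0.26, 0.003]
wrist_force: [-0.5, -0.3, 0.3]
width: 0.899
```

jog_arm --plan '[{"claw": 0.3, "turn": 0, "x": 0, "y": 0, "z": 0}, {"claw": 0.4, "turn": 0, "x": 0, "y": 0, "z": 0}, {"claw": 0.8, "turn": 0, "x": 0, "y": 0, "z": 0}, {"claw": 1, "turn": 0, "x": 0, "y": 0, "z": 0}, {"claw": 1, "turn": 0, "x": 0, "y": 0, "z": 0}, {"claw": 1, "turn": 0, "x": 0, "y": 0, "z": 0}]'

```text
time: 24.8
tool_pos: [0.5863, 0.0115, 0.0322]
tcp_rot: [-3.131, -0.26, -0.002]
wrist_force: [-1.1, 1.1, 6.5]
width: 0.534
```

jog_arm --plan '[{"claw": 1, "turn": 0, "x": 0, "y": 0, "z": -0.005}, {"claw": 1, "turn": 0, "x": 0, "y": 0, "z": -0.01}, {"claw": 1, "turn": 0, "x": 0, "y": 0, "z": -0.02}, {"claw": 1, "turn": 0, "x": 0, "y": 0, "z": -0.04}, {"claw": 1, "turn": 0, "x": 0, "y": 0, "z": -0.04}, {"claw": 1, "turn": 0, "x": 0, "y": 0, "z": -0.03}, {"claw": 1, "turn": 0, "x": 0, "y": 0, "z": -0.005}, {"claw": 1, "turn": 0, "x": 0, "y": 0, "z": 0}]'

```text
time: 25.8
tool_pos: [0.5855, 0.0113, 0.1814]
tcp_rot: [3.131, 0.26, 0.001]
wrist_force: [0.3, -0.7, -3.3]
width: 0.532
```

Run:
```python
from h import *
s,_=tool(); print(s['wrist_force'],s['width'])
print(goto([.5637,-.2002,.18],-80.5))
```

```text
[ 0.31150244 -0.69249873 -3.25026689] 0.5321986586006741
{'d': array([-56.5, 205. ,   1.4]), 't': 25.8, 'q': array([-0.02,  0.13,  1.85,  0.  ,  1.15,  1.38]), 'pos': array([0.5855, 0.0113, 0.1814]), 'jawyaw': np.float64(-80.49410390898078), 'turn': np.float64(0.005896091019224059)}
```

jog_arm --plan '[{"claw": 1, "turn": 0, "x": -0.006, "y": 0.02, "z": 0}, {"claw": 1, "turn": 0, "x": -0.011, "y": 0.04, "z": 0}, {"claw": 1, "turn": 0, "x": -0.013, "y": 0.05, "z": 0}, {"claw": 1, "turn": 0, "x": -0.013, "y": 0.05, "z": 0}, {"claw": 1, "turn": 0, "x": -0.009, "y": 0.032, "z": 0}, {"claw": 1, "turn": 0, "x": -0.0035, "y": 0.013, "z": 0}, {"claw": 1, "turn": 0, "x": 0, "y": 0, "z": 0}, {"claw": 1, "turn": 0, "x": 0, "y": 0, "z": 0}]'

```text
time: 26.8
tool_pos: [0.5646, -0.199, 0.1806]
tcp_rot: [-3.13, -0.261, 0.002]
wrist_force: [0.3, 0.8, -1.5]
width: 0.534
```

```bash
python3 chk.py w11
python3 - <<'E'
from h import *
p=bot.camera_params("wrist"); im=cv2.imread("pics/w11.png")[:,:,::-1].copy(); s,M=tool()
c=blob(mask(im,(45,80,20),(90,255,255),(200,200,370,400))); x0,y0,w,h=cv2.boundingRect(c); print(x0,y0,w,h)
e=c[abs(c[:,1]-(y0+8))<2]; l,r=e[:,0].min(),e[:,0].max()
print([(M.T@(x-s['tool_pos'])*1000).round(1) for x in ray(p,[(l,y0),(r,y0)],s['tool_pos'][2]+.028)]); print(goto([.5645,-.2002,.05],-80.5))
E
```

```text
red [426. 213.] (395, 174, 64, 76) [ 0.5834 -0.3241] XY 0.5219 -0.4159 [0.0712 0.0474 9.265 ]
green [286. 213.] (234, 225, 103, 47) [ 0.5277 -0.2055] XY 0.4866 -0.2897 [9.65000e-02 4.74000e-02 9.95856e+01]
bar [347. 202.] (317, 193, 62, 14) [ 0.5751 -0.2624] XY 0.5239 -0.3537 [6.28000e-02 1.38000e-02 9.95788e+01]
234 225 103 139
[array([ 36.5, -20.8, -28. ]), array([ 36.6,  21.4, -28. ])]
{'d': array([ -0.4,   1.4, 130.9]), 't': 26.85, 'q': array([-0.38,  0.16,  1.83,  0.  ,  1.16,  1.02]), 'pos': array([ 0.5648, -0.1988,  0.1809]), 'jawyaw': np.float64(-80.42438246272623), 'turn': np.float64(0.07561753727377152)}
```

jog_arm --plan '[{"claw": 1, "turn": 0, "x": 0, "y": 0.0015, "z": 0.03}, {"claw": 1, "turn": 0, "x": 0, "y": 0, "z": 0.04}, {"claw": 1, "turn": 0, "x": 0, "y": 0, "z": 0.022}, {"claw": 1, "turn": 0, "x": 0, "y": 0, "z": 0.011}, {"claw": 1, "turn": 0, "x": 0, "y": 0, "z": 0.007}, {"claw": 1, "turn": 0, "x": 0, "y": 0, "z": 0.006}, {"claw": 1, "turn": 0, "x": 0, "y": 0, "z": 0.006}, {"claw": 1, "turn": 0, "x": 0, "y": 0, "z": 0.005}, {"claw": 1, "turn": 0, "x": 0, "y": 0, "z": 0.002}, {"claw": 1, "turn": 0, "x": 0, "y": 0, "z": 0}]'

```text
time: 28.1
tool_pos: [0.565, -0.2016, 0.0522]
tcp_rot: [-3.131, -0.26, 0.0]
wrist_force: [-0.1, -0.2, -1.2]
width: 0.53
```

jog_arm --plan '[{"claw": 1, "turn": 0, "x": 0, "y": 0, "z": 0.002}, {"claw": 1, "turn": 0, "x": 0, "y": 0, "z": 0.001}, {"claw": 1, "turn": 0, "x": 0, "y": 0, "z": 0}]'

```text
time: 28.48
tool_pos: [0.5651, -0.2015, 0.0492]
tcp_rot: [-3.131, -0.26, 0.0]
wrist_force: [0.2, -0.6, -1.4]
width: 0.533
```

jog_arm --plan '[{"claw": 1, "turn": 0, "x": 0, "y": 0, "z": 0.001}, {"claw": 1, "turn": 0, "x": 0, "y": 0, "z": 0.001}, {"claw": 1, "turn": 0, "x": 0, "y": 0, "z": 0}]'

```text
time: 28.85
tool_pos: [0.5651, -0.2015, 0.0473]
tcp_rot: [3.131, 0.26, -0.0]
wrist_force: [-0.7, -0.1, -1.9]
width: 0.53
```

jog_arm --plan '[{"claw": 1, "turn": 0, "x": 0, "y": 0, "z": 0.001}, {"claw": 1, "turn": 0, "x": 0, "y": 0, "z": 0.0005}, {"claw": 1, "turn": 0, "x": 0, "y": 0, "z": 0}]'

```text
time: 29.22
tool_pos: [0.5658, -0.2014, 0.0471]
tcp_rot: [3.131, 0.26, 0.002]
wrist_force: [-1.3, 1.8, 4.8]
width: 0.532
```

Contact. I release and rise.

jog_arm --plan '[{"claw": 0.4, "turn": 0, "x": 0, "y": 0, "z": 0}, {"claw": 0.3, "turn": 0, "x": 0, "y": 0, "z": 0}, {"claw": 0.25, "turn": 0, "x": 0, "y": 0, "z": 0}, {"claw": 0.25, "turn": 0, "x": 0, "y": 0, "z": -0.01}, {"claw": 0.25, "turn": 0, "x": 0, "y": 0, "z": -0.03}, {"claw": 0.25, "turn": 0, "x": 0, "y": 0, "z": -0.05}, {"claw": 0.25, "turn": 0, "x": 0, "y": 0, "z": -0.055}, {"claw": 0.25, "turn": 0, "x": 0, "y": 0, "z": -0.03}, {"claw": 0.25, "turn": 0, "x": 0, "y": 0, "z": 0}, {"claw": 0.25, "turn": 0, "x": 0, "y": 0, "z": 0}]'

```text
time: 30.48
tool_pos: [0.5645, -0.2012, 0.2201]
tcp_rot: [-3.13, -0.26, 0.001]
wrist_force: [-0.2, 0.6, -0.9]
width: 0.753
```

```bash
python3 chk.py w12
python3 - <<'E'
from h import *
print(goto([.45,-.2827,.22],-80.5))
E
```

```text
red [406. 201.] (380, 166, 54, 67) [ 0.5839 -0.3243] XY 0.5224 -0.4163 [0.0706 0.0466 9.2966]
green [284. 201.] (264, 165, 44, 67) [ 0.5644 -0.2018] XY 0.5234 -0.2922 [0.0707 0.0445 9.0283]
bar [338. 192.] (312, 185, 55, 11) [ 0.5751 -0.2629] XY 0.5238 -0.3542 [6.24000e-02 1.18000e-02 9.95317e+01]
{'d': array([-125.9,   61.7,   -0.7]), 't': 30.525, 'q': array([-0.38,  0.13,  1.78,  0.  ,  1.23,  1.02]), 'pos': array([ 0.564 , -0.201 ,  0.2191]), 'jawyaw': np.float64(-80.49040209515664), 'turn': np.float64(0.009597904843360539)}
```

Both tins stand in their cells at y ±62 mm, with x within 1.5 mm. Next I close the fingers, go in front of the panel and push.

jog_arm --plan '[{"claw": 1, "turn": 0, "x": -0.035, "y": 0.02, "z": 0}, {"claw": 1, "turn": 0, "x": -0.035, "y": 0.022, "z": 0}, {"claw": 1, "turn": 0, "x": -0.033, "y": 0.02, "z": 0}, {"claw": 1, "turn": 0, "x": 0, "y": 0, "z": 0}, {"claw": 1, "turn": 0, "x": 0, "y": 0, "z": 0.04}, {"claw": 1, "turn": 0, "x": 0, "y": 0, "z": 0.05}, {"claw": 1, "turn": 0, "x": 0, "y": 0, "z": 0.05}, {"claw": 1, "turn": 0, "x": 0, "y": 0, "z": 0.025}, {"claw": 1, "turn": 0, "x": 0, "y": 0, "z": 0}]'

```text
time: 31.65
tool_pos: [0.4713, -0.2771, 0.0519]
tcp_rot: [-3.125, -0.261, 0.01]
wrist_force: [-0.1, 0.4, 0.6]
width: 0.001
```

jog_arm --plan '[{"claw": 1, "turn": 0, "x": 0.015, "y": 0, "z": 0}, {"claw": 1, "turn": 0, "x": 0.012, "y": 0, "z": 0}, {"claw": 1, "turn": 0, "x": 0.01, "y": 0, "z": 0}, {"claw": 1, "turn": 0, "x": 0.01, "y": 0, "z": 0}, {"claw": 1, "turn": 0, "x": 0.01, "y": 0, "z": 0}]'

```text
time: 32.28
tool_pos: [0.5307, -0.2703, 0.0562]
tcp_rot: [3.13, 0.261, 0.0]
wrist_force: [-2.2, -0.8, 0.9]
width: -0.0
```

jog_arm --plan '[{"claw": 1, "turn": 0, "x": 0.01, "y": 0, "z": 0.001}, {"claw": 1, "turn": 0, "x": 0.01, "y": 0, "z": 0.001}, {"claw": 1, "turn": 0, "x": 0.01, "y": 0, "z": 0.001}, {"claw": 1, "turn": 0, "x": 0.01, "y": 0, "z": 0.001}, {"claw": 1, "turn": 0, "x": 0.01, "y": 0, "z": 0.001}, {"claw": 1, "turn": 0, "x": 0.01, "y": 0, "z": 0.001}, {"claw": 1, "turn": 0, "x": 0.01, "y": 0, "z": 0}, {"claw": 1, "turn": 0, "x": 0.01, "y": 0, "z": 0}, {"claw": 1, "turn": 0, "x": 0.007, "y": 0, "z": 0}, {"claw": 1, "turn": 0, "x": 0.005, "y": 0, "z": 0}]'

```text
time: 33.52
tool_pos: [0.6211, -0.2549, 0.0496]
tcp_rot: [-3.131, -0.261, 0.0]
wrist_force: [-2.6, -0.5, -0.3]
width: -0.001
```

jog_arm --plan '[{"claw": 1, "turn": 0, "x": 0.004, "y": 0, "z": 0}, {"claw": 1, "turn": 0, "x": 0.003, "y": 0, "z": 0}, {"claw": 1, "turn": 0, "x": 0, "y": 0, "z": 0}]'

```text
time: 33.9
tool_pos: [0.628, -0.2537, 0.0499]
tcp_rot: [-3.131, -0.26, -0.001]
wrist_force: [0.0, 0.6, -0.7]
width: 0.003
```

jog_arm --plan '[{"claw": 1, "turn": 0, "x": 0.003, "y": 0, "z": 0}, {"claw": 1, "turn": 0, "x": 0.002, "y": 0, "z": 0}, {"claw": 1, "turn": 0, "x": 0.002, "y": 0, "z": 0}, {"claw": 1, "turn": 0, "x": 0, "y": 0, "z": 0}]'

```text
time: 34.4
tool_pos: [0.6308, -0.2532, 0.0498]
tcp_rot: [-3.13, -0.261, 0.012]
wrist_force: [-12.7, -2.0, 6.8]
width: 0.0
```

The force rose to 13 N at X=0.580, against an expected stop near 0.583. One more gentle nudge, then I back off.

jog_arm --plan '[{"claw": 1, "turn": 0, "x": 0.001, "y": 0, "z": 0}, {"claw": 1, "turn": 0, "x": 0, "y": 0, "z": 0}]'

```text
time: 34.65
tool_pos: [0.6308, -0.2532, 0.0497]
tcp_rot: [-3.129, -0.261, 0.015]
wrist_force: [-16.7, -3.1, 9.2]
width: -0.003
```

jog_arm --plan '[{"claw": 1, "turn": 0, "x": -0.01, "y": 0, "z": 0}, {"claw": 1, "turn": 0, "x": -0.03, "y": 0, "z": 0}, {"claw": 1, "turn": 0, "x": -0.04, "y": 0, "z": 0}, {"claw": 1, "turn": 0, "x": -0.02, "y": 0, "z": -0.05}, {"claw": 1, "turn": 0, "x": 0, "y": 0, "z": -0.06}, {"claw": 1, "turn": 0, "x": 0, "y": 0, "z": -0.06}, {"claw": 1, "turn": 0, "x": 0, "y": 0, "z": -0.03}, {"claw": 1, "turn": 0, "x": 0, "y": 0, "z": 0}, {"claw": 1, "turn": 0, "x": 0, "y": 0, "z": 0}]'

```text
time: 35.78
tool_pos: [0.5365, -0.2686, 0.2486]
tcp_rot: [-3.13, -0.261, 0.001]
wrist_force: [-1.3, -0.9, -0.7]
width: 0.001
```

Run:
```python
from h import *
ims={n:bot.read_camera(n) for n in("side","top","wrist")}
for n,i in ims.items(): cv2.imwrite(f"pics/{n}f.png",i[:,:,::-1])
f=lambda i,w,h:cv2.resize(i[:,:,::-1],(w,h))
cv2.imwrite("pics/final.png",np.vstack([np.hstack([f(ims["side"],400,300),f(ims["top"],400,300)]),np.hstack([f(ims["wrist"],400,300),f(ims["side"][180:320,270:457],400,300)])]))
p=bot.camera_params("wrist"); a=np.radians(9.5); X=np.array([np.cos(a),np.sin(a)]); Y=np.array([-X[1],X[0]])
print("wrist px: sleeve front edge",proj(p,[[*(.592*X+y*Y),.088] for y in(-.463,-.245)]).round(),"panel top shut",proj(p,[[*(.594*X+y*Y),.081] for y in(-.458,-.250)]).round(),bot.read_state()['time'])
```

```text
wrist px: sleeve front edge [[400.  86.]
 [172.  86.]] panel top shut [[392.  85.]
 [180.  85.]] 35.925
```

The viewer limit is reached, so I finish with numeric checks.

Run:
```python
from h import *
w=cv2.imread("pics/wristf.png")[:,:,::-1]
for u in(230,286,350): print(u,[(v,w[v,u].tolist()) for v in range(68,112,3)])
a=cv2.imread("pics/top0.png");b=cv2.imread("pics/topf.png")
d=(cv2.absdiff(cv2.GaussianBlur(a,(5,5),0),cv2.GaussianBlur(b,(5,5),0)).max(2)>45).astype(np.uint8)
n,_,st,_=cv2.connectedComponentsWithStats(d); print(st[1:][st[1:,4]>25])
p=bot.camera_params("top"); t=b[:,:,::-1].copy()
m=mask(t,(3,180,80),(20,255,255),(155,180,240,235)); c=blob(m); print("stack",cv2.boundingRect(c),rect(p,c,.056))
pw=bot.camera_params("wrist"); print([ray(pw,[(286,v)],.081)[0].round(4).tolist() for v in(80,90,100)])
```

```text
230 [(68, [243, 228, 219]), (71, [243, 228, 218]), (74, [243, 228, 218]), (77, [243, 229, 219]), (80, [243, 228, 219]), (83, [243, 228, 220]), (86, [220, 187, 176]), (89, [110, 45, 41]), (92, [106, 84, 76]), (95, [125, 93, 58]), (98, [131, 98, 61]), (101, [135, 101, 63]), (104, [157, 118, 73]), (107, [219, 171, 109]), (110, [208, 162, 101])]
286 [(68, [243, 227, 215]), (71, [243, 226, 215]), (74, [243, 226, 215]), (77, [243, 226, 214]), (80, [244, 227, 216]), (83, [243, 226, 215]), (86, [232, 194, 183]), (89, [105, 52, 48]), (92, [102, 78, 74]), (95, [135, 101, 63]), (98, [135, 100, 63]), (101, [137, 102, 63]), (104, [139, 104, 65]), (107, [125, 94, 58]), (110, [129, 95, 59])]
350 [(68, [243, 222, 211]), (71, [243, 222, 211]), (74, [243, 222, 209]), (77, [243, 222, 211]), (80, [243, 222, 210]), (83, [243, 221, 210]), (86, [236, 200, 189]), (89, [106, 53, 48]), (92, [102, 75, 70]), (95, [142, 108, 69]), (98, [145, 108, 67]), (101, [121, 90, 56]), (104, [128, 95, 59]), (107, [135, 100, 62]), (110, [137, 103, 63])]
[[  300   152   141   223 10957]
 [  259   185    30    27   622]
 [  164   190     5    26    46]
 [  241   203     7    25   122]
 [  368   212    31     9   133]
 [  481   219    26    27   366]
 [  450   220    11     6    27]
 [  439   226    11     5    26]
 [  260   228    30    26   583]
 [  548   279    12    10    90]
 [  282   283   278   137 13852]
 [  543   290    12    14   104]
 [  178   329   100    91  4157]
 [  291   332    14    12    95]
 [  300   345    30    16   270]
 [  279   360    42    14   125]
 [  254   381    11     6    42]]
stack (166, 191, 63, 35) (array([0.54955786, 0.23187604]), np.float32(0.19092332), np.float32(0.0918875), np.float32(82.38119))
[[0.6487, -0.2504, 0.081], [0.6398, -0.2519, 0.081], [0.6308, -0.2534, 0.081]]
```

```bash
python3 -c "
from workcell import bot
print(bot.finish_job(), bot.read_state()['time'])"
```

```text
the job is handed in; nothing more can be done
the job is handed in; nothing more can be done
```

I put the top tray in the drawer, stood the red tin in the −y cell and the green tin in the +y cell, pushed the drawer shut, and handed the job in at about 36 s. No verdict was reported.

**Last checks**
- **Tray:** its bar was within about 2 mm of the drawer centre.
- **Tins:** with the drawer still open, both were about 62 mm from the tray centre along y and within 1.5 mm in x.
- **Drawer:** the push met a firm stop at 13–17 N, about 3 mm short of where I expected it. The last wrist picture's pixels show the front panel flush with the sleeve's front edge.
- **Lower trays:** in the top view the stack is within about 1 mm of its starting place.

**Less certain**
- **Last picture not seen:** the viewer had reached its 12-picture limit, so these final checks are numeric only.
- **Other things on the table:** I compared the first and last top pictures, which differ widely because of the arm and its shadows. I took the small changes near the carton to be shadow but did not confirm that, or measure the mug, glass, carton or jar directly.
- **Tins after shutting:** they could not be seen in the closed box; that they still stand rests on the gentle push and the stop's position.

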